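# Close a fresh plaster mould and ease its spring on

### The arm

A 7-joint arm with a two-finger parallel gripper is mounted at the origin on the work surface. World frame = base frame: x ahead of the robot, y to its left, z up, the work surface at z = 0. Lengths are in m, angles in rad, forces in N, time in s.
With the tool pointing down it reaches from about 0.425 to 0.925 m from the base axis. Payload 6.8 kg.
Tool frame: the origin (TCP) lies on the mounting face of the last link; the fingertips stand 173 mm ahead of it and the grasp point (between the pads) lies 155 mm ahead of it (grip_point_offset is the distance from the TCP to the grasp point, in m); x points along the fingers, z is the direction in which the jaws open and shut, and the axes are right-handed (so a half turn about x gives the same grasp; the last joint's range is limited). The gripper opens to 85 mm and grips with 20 to 120 N. Pads are 22 mm wide; open, the fingers measure 114 mm over their backs; the gripper's body (76 mm by 85 mm) begins 54 mm behind the grasp point. The pads swing forward as they close: fully open they stand 13 mm farther back than shut.
Start: joints at [-1.284, 0.477, 0.022, 1.555, -0.011, 1.109, -0.083], TCP at [0.26, 0.623, 0.405] pointing down, gripper open.
Joint ranges: [-2.96, 2.96], [-0.34, 2.1], [-1.41, 1.46], [0.24, 2.44], [-1.37, 4.51], [0.17, 1.92], [-2.96, 2.96]. Speed limits (rad/s): [2.39, 2.39, 3.14, 3.14, 3.14, 3.14, 3.14].

### API

Orientations are given as a rotation vector (axis times angle).
In Python, from bench import * gives the robot as it stands. The module is installed in compiled form; this text tells all that it offers.
- The arm moves only by the tool servo_tool, never from a script. Its argument "motion" is a list of rows, each a list of 5 numbers: the shift along the tool's x, y, z in m, then the turn about the tool's x in degrees, then the gripper command: -1 is fully open, 1 is shut, values between are in proportion. In form: [[dx, dy, dz, turn, fingers], ...]. A call has 1 to 8 rows; each row is the pose to reach, as a shift and turn from the pose measured when the call began, along the tool's axes at that moment; what a row does not reach only later rows make up. A row lasts 1/10 s, in which the tool goes at most 50 mm and 8.59 degrees, less where a joint would pass 70% of its speed; a pose out of reach is approached as far as the arm can. A call with a gripper value outside its range is refused whole. The fingers move at their own pace and stop on an object; "force" is the grip in N (left out, the last holds). Time passes only in rows, so rows that repeat a pose let the fingers close. It gives the time, the measured TCP pose, the force and the opening at its end, in the units of the state.
- get_obs(): the state, without advancing time (a new reading comes with each control period).
- grab_frame(name): name is "scene" or "top"; returns the picture (384x512x3 uint8, red, green, blue); there is no depth.
- camera_params(name): a dict with "mtx" (3x3 intrinsics, pixels), "world_to_cam" (4x4, takes a point from world to camera coordinates). Camera axes: x right, y down, z forward; pixel columns grow to the right and rows downward; lengths in m; the calibration is good to about 2 mm. A picture is of the moment at which its call begins. camera_params takes no time and is no camera call.
- hand_in(): hands the job in, once; it reports no verdict.
The state is a dict: "clock": time; "joints": joint angles; "qvel": joint speeds; "tau": joint torques, N m; "tcp_pos": TCP position; "orientation": TCP orientation; "contact_force": force on the tool from outside, world axes, zero at the start; "moment": the same for the moment, N m; "grip_width": finger opening in m.
Only numpy, scipy, OpenCV 4.12 (cv2) and the standard library are available. Lean on these libraries where they do the work, as an engineer would, in place of code of your own. Each camera call takes 0.05 s, during which the arm holds its last target. There are 200 camera calls.

### The job

Stand the loose half of the plaster mould on the casting board, squarely against the fixed half so that their flat faces meet, and let go of it. Then take the spring by its red handle, stretch it over the wooden cleat on the loose half and lay its crossbar behind the cleat, so that the spring holds the mould shut. The plaster is fresh and chips: do not knock the halves together or drop the loose one, ease the crossbar up against the cleat until it bears on it before you let go of the handle, never let the stretched spring snap back, do not stretch the spring more than about 110 mm, and leave the other things where they are.

Things in the scene. Friction and masses are not known exactly. Their poses are not given: they have to be found in the camera images.
- casting_board: Fixed plywood board, 270 x 160 mm, top 12 mm above the table. Origin on the table, midway along the y of the mould. Its x axis is the closing direction: the fixed half (see mould_stop) and the spring's anchor post lie on +x, the place of the loose half on -x (the board reaches from x = -95 to +175 mm, y +-80 mm).
- mould_stop: Blue steel stop plate fixed on the board, 12 (x) x 60 x 55 mm, centre at the board's x = +88 mm, y = 0; origin at its underside. It carries the FIXED HALF: a white plaster block 80 (x) x 130 x 70 mm tall, standing on the board on the stop's -x side, firmly held. Its set screw puts the fixed half's flat seam face anywhere from x = -12 to 0 mm of the board: not measured, find it.
- loose_half: Loose white plaster block, 70 (x) x 130 (y) x 70 mm tall, about 0.75 kg, upright on the table at the start. Origin: centre of its underside. Its seam face, at x = +35 mm, must face the fixed half, with its x axis along the board's x. On its top stands a brown forked wooden cleat (see cleat).
- cleat (a point): Middle of the cleat, at the loose half's x = +17 mm, y = 0, 90 mm above its underside; same axes. The cleat is 20 mm thick (x 7 to 27 mm), 56 mm wide (y), 70 to 102 mm above the underside; a 16 mm wide slot runs through its middle along x, open at the top, floor at 78 mm. It can be gripped across its 56 mm.
- spring_hook: Free end of the tension spring. Origin: centre of its steel crossbar (10 mm thick, 50 mm long along y). x points to the spring's post. On +x a 6 mm thick, 36 mm long neck, which lies in the cleat's slot when hooked, then the coil; on -x a red handle. Unheld, the spring lies level with the crossbar's centre 96 mm above the table.
- hook_grip (a point): Middle of the red handle: 20 (x) x 12 (y) x 44 mm tall, centred 28 mm behind (-x) and 14 mm above the crossbar's centre. Grip it across its 12 mm; axes as the hook's.
- spring_post (a point): Where the spring is anchored: axis of a steel post on the board, at the board's x = +154 mm, y = 0, 96 mm above the table. About it the spring swings sideways (0.5 rad either way) and lifts (up to 0.7 rad, falling back to level). The crossbar is 112 mm from it when relaxed, 187 to 199 mm when hooked.
- spring_stretch (a joint): Stretch of the spring in m: 0 relaxed, 0.075 to 0.087 when hooked on the closed mould; pulls with 150 N per m of stretch (11 to 13 N when hooked); stops at 0.125.
- cups: Bystander, leave alone: clear plastic mixing cup, 84 mm across, 130 mm tall. Origin: centre of its underside.
- soap: Bystander, leave alone: green bottle, 60 mm across, 130 mm tall. Origin: centre of its underside.
- cone: Bystander, leave alone: white plaster cone, 48 mm across the foot, 65 mm tall. Origin: centre of its underside.
- block: Bystander, leave alone: blue block, 100 x 70 x 35 mm. Origin: centre of its underside.
- brush: Bystander, leave alone: brush lying on the table, 190 mm long.
- jar: Bystander, leave alone: small brown jar, 44 mm across, 50 mm tall, standing on the casting board behind the fixed half. Origin: centre of its underside.
- clay_disc: Bystander, leave alone: brown clay disc, 90 mm across, 18 mm thick. Origin: centre of its underside.
Mind the look-alikes: they are no part of the job. What is shaped like the loose_half but blue, pink or purple is not meant.

How it is judged:
On the way, in this order (a step that is already met when the one before it is completed fails the run):
1. the loose half stands on the board at the fixed half (within 6 mm sideways, square within 0.05 rad), let go, the spring not yet stretched (x of loose_half in the frame of casting_board between -0.052 and -0.032 m and y of loose_half in the frame of casting_board between -0.006 and 0.006 m and z of loose_half in the frame of casting_board between 0.009 and 0.015 m and angle between the x axis of loose_half and the x axis of casting_board, either way round below 0.05 rad and contact force between the fingers and loose_half below 0.2 N and value of joint spring_stretch below 0.02 m), for 0.2 s.
2. the crossbar is eased up against the back of the cleat, neck in the slot, and bears on it (over 2 N) while the handle is still held (x of spring_hook in the frame of loose_half between -0.006 and 0.006 m and y of spring_hook in the frame of loose_half between -0.012 and 0.012 m and z of spring_hook in the frame of loose_half between 0.078 and 0.096 m and contact force between spring_hook and loose_half above 2 N and contact force between the fingers and spring_hook above 2 N), for 0.1 s.
At the end, for the whole second after the job is handed in: The loose half stands on the board pressed against the fixed half by the spring (over 1.5 N; within 6 mm sideways, 3 mm in height, 0.03 rad); the crossbar lies behind the cleat, neck in the slot (6 mm along, 12 mm sideways, below the cleat top); it pulls over 4 N, stretched over 65 mm; all at rest (x of loose_half in the frame of casting_board between -0.052 and -0.032 m and y of loose_half in the frame of casting_board between -0.006 and 0.006 m and z of loose_half in the frame of casting_board between 0.009 and 0.015 m and angle between the x axis of loose_half and the x axis of casting_board, either way round below 0.03 rad and contact force between loose_half and mould_stop above 1.5 N and angle between loose_half's own z axis and vertical below 0.04 rad and x of spring_hook in the frame of loose_half between -0.006 and 0.006 m and y of spring_hook in the frame of loose_half between -0.012 and 0.012 m and z of spring_hook in the frame of loose_half between 0.078 and 0.096 m and value of joint spring_stretch above 0.065 m and contact force between spring_hook and loose_half above 4 N and linear speed of each of loose_half, spring_hook below 0.01 m/s); the robot touches nothing.
It fails at once if the two mould halves are knocked or pressed together with more than 25 N (contact force between loose_half and mould_stop above 25 N).
It fails at once if the crossbar snaps or is pressed onto the loose half with more than 25 N (contact force between spring_hook and loose_half above 25 N).
It fails at once if the loose half is dropped or pressed onto the board (over 60 N in all) (contact force between loose_half and casting_board above 60 N).
It fails at once if the spring is stretched more than 118 mm, or let fly back faster than 0.3 m/s (value of joint spring_stretch above 0.118 m or velocity of joint spring_stretch below -0.3 m/s).
It fails at once if one of the other things is moved more than 30 mm (distance of any of cups, soap, cone, block, brush, jar, clay_disc from where it was at the start of the episode above 0.03 m).
It also fails if it takes over 61 s, if anything falls off the work surface, if the arm or the gripper's body presses on something with over 40 N, if the wrist force passes 120 N, or if a joint passes its speed limit or range.

## Working session

There is one attempt and no reset: what is moved stays moved. The work goes in short steps, Python scripts to look and compute and a tool call to move; the robot and the scene stay as the last step left them, time stands still between calls to the robot, and variables do not carry over. Pictures are saved under pics/ and viewed, about 8 in all and at most 12, crops included, and the job is handed in when it is done.

Besides the shell and the picture viewer there is one more tool, called after "Call:" as name(argument=value, ...) on one line, values as JSON. servo_tool: Moves the arm, as the interface text tells. Its arguments: {"type":"object","properties":{"motion":{"type":"array","items":{"type":"array","items":{"type":"number"}}},"force":{"type":"number"}},"required":["motion"]}

```bash
mkdir -p pics
cat > h.py <<'E'
from bench import *
import numpy as np, cv2
from scipy.spatial.transform import Rotation as R
def save(name,img,crop=None,s=1):
    if crop: r0,r1,c0,c1=crop; img=img[r0:r1,c0:c1]
    img=cv2.resize(img,None,fx=s,fy=s,interpolation=cv2.INTER_CUBIC)
    cv2.imwrite('pics/'+name+'.png',img[:,:,::-1])
def ray(cam,u,v,z):
    p=camera_params(cam);T=np.array(p["world_to_cam"]);K=np.array(p["mtx"])
    d=T[:3,:3].T@np.linalg.inv(K)@np.array([u,v,1.]);c=-T[:3,:3].T@T[:3,3]
    return c+d*(z-c[2])/d[2]
def proj(cam,P):
    p=camera_params(cam);T=np.array(p["world_to_cam"]);K=np.array(p["mtx"])
    q=K@(T[:3,:3]@np.asarray(P,float)+T[:3,3]);return q[:2]/q[2]
E
python3 - <<'E'
from h import *
a=grab_frame("scene");b=grab_frame("top")
np.save('a0.npy',a);np.save('b0.npy',b)
save('s0',a,s=1.5);save('t0',b,s=1.5)
o=get_obs();print(o);print(R.from_rotvec(o['orientation']).as_matrix().round(3))
for c in("scene","top"):
    p=camera_params(c);T=np.array(p["world_to_cam"]);print(c,p["mtx"],-T[:3,:3].T@T[:3,3],T[:3,:3].round(3))
E
```

```text
{'clock': 0.1, 'joints': array([-1.28409542,  0.47774846,  0.02233476,  1.55635879, -0.01147608,
        1.10930906, -0.08309466]), 'qvel': array([-0.00256057, -0.00305752,  0.00138674, -0.00229426,  0.00032233,
        0.0012762 , -0.00155946]), 'tau': array([ 5.12796934e-03, -5.97757423e+01,  1.61397278e+00, -2.81952327e+01,
        1.28256460e-02,  5.01790841e-03, -4.08363348e-06]), 'tcp_pos': array([0.25951552, 0.62284776, 0.40379913]), 'orientation': array([-0.91473393,  1.37184028,  0.91299493]), 'contact_force': array([ 0.29725341, -0.15678257, -0.59723895]), 'moment': array([-0.05159519, -0.02222995,  0.04306928]), 'grip_width': 0.08546874497223779}
[[-0.001 -0.923  0.385]
 [-0.002  0.385  0.923]
 [-1.    -0.    -0.002]]
scene [[348.74485643   0.         250.49982664]
 [  0.         348.74485643 192.80393241]
 [  0.           0.           1.        ]] [1.15673409e+00 5.72820364e-04 8.53121871e-01] [[-0.098  0.995  0.01 ]
 [ 0.746  0.08  -0.661]
 [-0.659 -0.057 -0.75 ]]
top [[417.44507586   0.         253.39732504]
 [  0.         417.44507586 192.45239155]
 [  0.           0.           1.        ]] [ 0.37456211 -0.02889967  1.29273286] [[ 0.022 -1.     0.022]
 [-0.993 -0.024 -0.114]
 [ 0.114 -0.02  -0.993]]
```

View pics/s0.png

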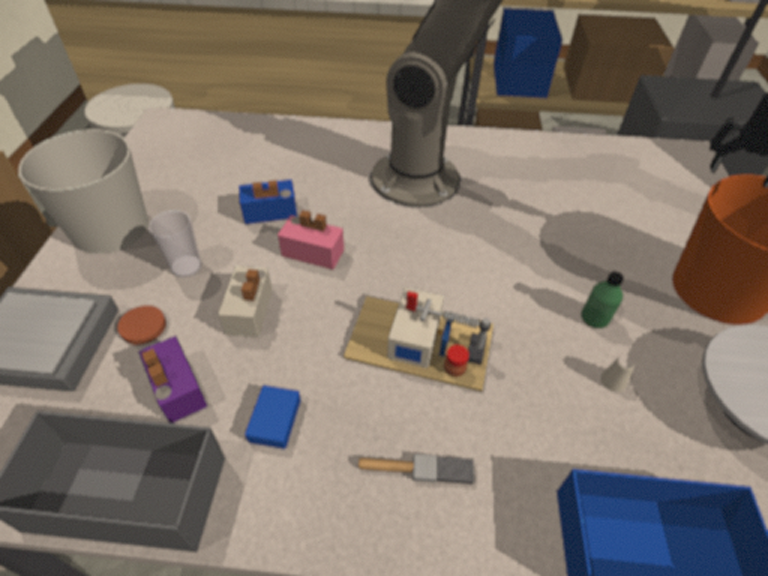

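View pics/t0.png

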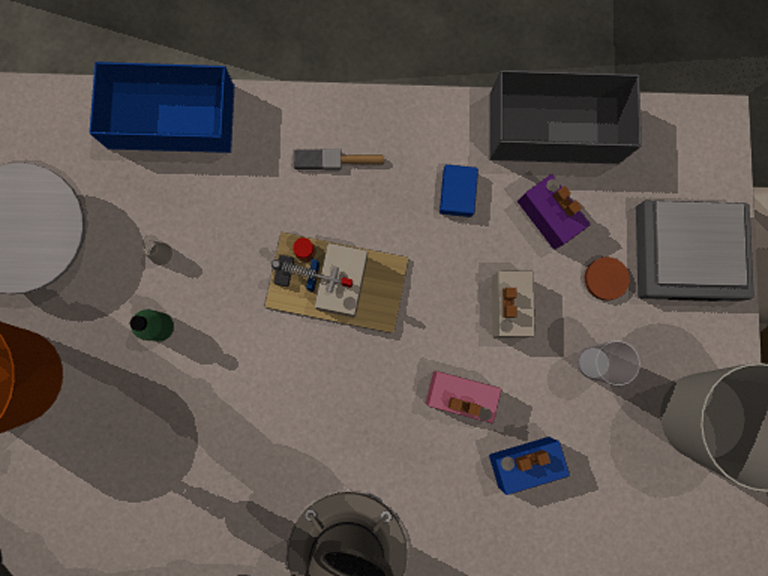

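Candidates for the loose half, as pixels in the 1.5x top view: white (515,303), pink (465,397), blue (530,466), purple (553,210). The white one with the brown forked cleat matches the description. I'll check it in a close crop and measure.

Run:
```python
from h import *
b=np.load('b0.npy');a=np.load('a0.npy')
A=b[145:235,165:375];save('t1',A,s=3.8)
hsv=cv2.cvtColor(b,cv2.COLOR_RGB2HSV)
for u,v in [(352,190),(348,215),(336,197),(300,190),(233,180),(228,200),(260,170),(245,185),(340,197),(230,189)]: print((u,v),b[v,u],hsv[v,u])
```

```text
(352, 190) [137 126 112] [ 17  47 137]
(348, 215) [98 89 79] [16 49 98]
(336, 197) [61 33 16] [ 11 188  61]
(300, 190) [137 124 116] [ 11  39 137]
(233, 180) [144 133 119] [ 17  44 144]
(228, 200) [144 134 120] [ 18  42 144]
(260, 170) [131 107  67] [ 19 125 131]
(245, 185) [101  82  52] [ 18 124 101]
(340, 197) [103  62  33] [ 12 173 103]
(230, 189) [56  1  3] [179 250  56]
```

View pics/t1.png

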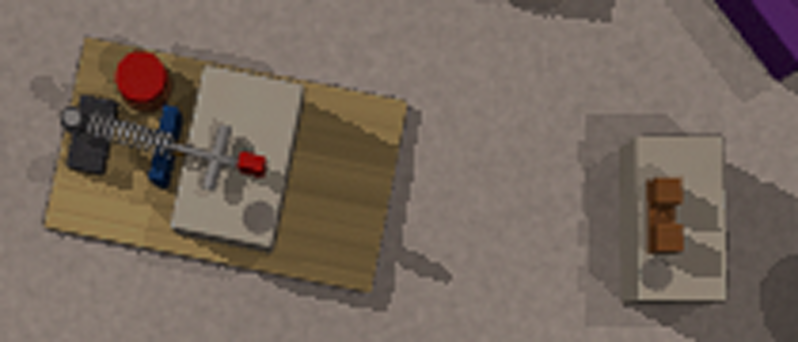

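The crop shows the white block with its forked brown cleat offset to the left, so the seam face is on the left and already faces the fixed half. Crop pixels: loose top corners about (636,136)–(727,300); fixed half top about (205,67),(302,87),(275,248),(172,230); board corners (87,37),(408,100),(372,292),(44,228).

```bash
cat > m.py <<'E'
from h import *
def fit(px,z,size,name,gray,sub=True,cam="top",off=(165,145),s=3.8):
    p=np.array(px,float); p=(p+.5)/s-.5+np.array(off)
    q=p.astype(np.float32).reshape(-1,1,2).copy()
    if sub: cv2.cornerSubPix(gray,q,(3,3),(-1,-1),(3,30,.01))
    q=q.reshape(-1,2); q=np.where(np.linalg.norm(q-p,axis=1)[:,None]<1.5,q,p)
    W=np.array([ray(cam,u,v,z)[:2] for u,v in q])
    M=np.array(size) # local xy of corners
    m=M.mean(0);w=W.mean(0);H=(M-m).T@(W-w)
    th=np.arctan2(H[0,1]-H[1,0],H[0,0]+H[1,1]);c,s_=np.cos(th),np.sin(th);Rm=np.array([[c,-s_],[s_,c]])
    t=w-Rm@m;res=W-(M@Rm.T+t)
    print(name,'origin',t.round(4),'yaw',th.round(4),'res mm',(res*1e3).round(1).tolist())
    return t,th
E
python3 - <<'E'
from m import *
b=np.load('b0.npy');g=cv2.cvtColor(b,cv2.COLOR_RGB2GRAY)
# order TL,TR,BR,BL in image; local x -> image left, local y -> image down? (world +y left,+x up)
for sub in(0,1):
    t,th=fit([(87,37),(408,100),(372,292),(44,228)],.012,[(.175,-.08),(-.095,-.08),(-.095,.08),(.175,.08)],'board',g,sub)
    tf,thf=fit([(205,67),(302,87),(275,248),(172,230)],.082,[(0,-.065),(-.08,-.065),(-.08,.065),(0,.065)],'fixed',g,sub)
    Rm=np.array([[np.cos(th),np.sin(th)],[-np.sin(th),np.cos(th)]])
    print('fixed in board (seam x = x-.08)',Rm@(tf-t))
    tl,thl=fit([(636,136),(723,136),(727,300),(634,300)],.07,[(.035,-.065),(-.035,-.065),(-.035,.065),(.035,.065)],'loose',g,sub)
    fit([(649,178),(683,178),(683,253),(649,253)],.102,[(.01,-.028),(-.01,-.028),(-.01,.028),(.01,.028)],'cleat',g,sub)
hs=cv2.cvtColor(b,cv2.COLOR_RGB2HSV);m=((hs[...,0]<6)|(hs[...,0]>174))&(hs[...,1]>200)
n,l,st,ce=cv2.connectedComponentsWithStats(m.astype('uint8'))
for i in range(1,n):
    if st[i,4]>15: print(ce[i],st[i],ray("top",*ce[i],.13))
E
```

```text
board origin [ 0.528  -0.0046] yaw 1.4002 res mm [[-0.2, -1.2], [0.1, 1.0], [0.2, 0.3], [-0.1, -0.1]]
fixed origin [0.5371 0.0628] yaw 1.4149 res mm [[-0.5, -1.4], [-1.8, 2.2], [1.4, -0.4], [0.9, -0.4]]
fixed in board (seam x = x-.08) [0.06795358 0.00243792]
loose origin [ 0.4939 -0.3205] yaw 1.5787 res mm [[-1.5, -1.1], [-0.4, 0.5], [1.5, -0.8], [0.4, 1.4]]
cleat origin [ 0.4922 -0.3022] yaw 1.5725 res mm [[0.2, 2.9], [0.8, -3.1], [-0.2, -2.8], [-0.8, 3.0]]
board origin [ 0.5273 -0.0045] yaw 1.3928 res mm [[-0.3, 0.1], [-1.6, 0.3], [1.5, -0.5], [0.4, 0.1]]
fixed origin [0.5392 0.0628] yaw 1.4081 res mm [[-0.8, -1.6], [0.0, 1.9], [-0.2, -0.9], [1.0, 0.6]]
fixed in board (seam x = x-.08) [0.06834788 0.00014254]
loose origin [ 0.4939 -0.3203] yaw 1.571 res mm [[-1.9, -0.9], [-0.8, -0.0], [2.4, 0.1], [0.2, 0.7]]
cleat origin [ 0.4922 -0.3002] yaw 1.5915 res mm [[-1.4, 2.9], [0.4, -2.8], [-0.5, -4.2], [1.6, 4.1]]
[201.82857143 165.10714286] [196 159  13  13 140] [0.58250792 0.09491425 0.13      ]
[230.6969697  187.60606061] [228 185   7   6  33] [0.52064503 0.01188535 0.13      ]
```

```bash
cat >> h.py <<'E'
def go(pos,zyaw,note=''):
    o=get_obs();Rm=R.from_rotvec(o['orientation']).as_matrix()
    d=Rm.T@(np.array(pos)-o['tcp_pos']);z=Rm[:,2]
    t=-np.degrees(zyaw-np.arctan2(z[1],z[0]));t=(t+180)%360-180
    if abs(t)>90:t-=180*np.sign(t)
    print(note,'shift mm',(d*1e3).round(1),'turn',t.round(2))
E
python3 - <<'E'
from h import *
go([.60,.25,.36],np.radians(30))
go([.494,-.3035,.33],.004)
E
```

```text
shift mm [  44.2 -457.7 -213.2] turn 37.38
 shift mm [  75.2 -572.7 -764.8] turn 67.15
```

Call:
servo_tool(motion=[[0.01,-0.045,-0.02,4,-1],[0.02,-0.09,-0.04,8,-1],[0.03,-0.135,-0.06,13,-1],[0.04,-0.18,-0.08,18,-1],[0.044,-0.225,-0.1,23,-1],[0.044,-0.27,-0.12,28,-1],[0.044,-0.315,-0.14,33,-1],[0.044,-0.36,-0.16,37,-1]])

```text
clock: 0.9
tcp_pos: [0.5312, 0.3349, 0.3598]
orientation: [-0.414, 1.533, 0.412]
contact_force: [-0.2, -0.0, 0.0]
grip_width: 0.0854
```

Run:
```python
from h import *
o=get_obs();print(o['clock'],o['tcp_pos'],o['joints'].round(2))
go([.494,-.3035,.33],.004)
go([.55,0,.36],.1)
```

```text
0.9 [0.53120618 0.33494783 0.35984788] [-0.85  0.45  0.25  1.73 -0.13  0.98 -0.02]
 shift mm [  31.1 -533.1 -353.2] turn 29.97
 shift mm [   0.5 -298.9 -152.2] turn 24.47
```

Call:
servo_tool(motion=[[0.0,-0.04,-0.027,4,-1],[0.0,-0.08,-0.053,8,-1],[0.0,-0.12,-0.08,12,-1],[0.0,-0.16,-0.106,16,-1],[0.0,-0.2,-0.133,20,-1],[0.0,-0.24,-0.16,24,-1],[0.0,-0.28,-0.186,28,-1],[0.0,-0.32,-0.213,30,-1]])

```text
clock: 1.7
tcp_pos: [0.5075, -0.0505, 0.3605]
orientation: [-0.002, 1.572, -0.0]
contact_force: [1.2, -0.8, 1.3]
grip_width: 0.0852
```

Run:
```python
from h import *
o=get_obs();print(o['clock'],o['tcp_pos'],o['joints'].round(2))
go([.494,-.3035,.30],.004)
```

```text
1.7 [ 0.50750909 -0.05047245  0.36054471] [-0.43  0.28  0.49  2.02 -0.16  0.89  0.15]
 shift mm [  61.  -252.9  -13.8] turn -0.15
```

Call:
servo_tool(motion=[[0.0,-0.04,-0.002,0,-1],[0.01,-0.085,-0.004,0,-1],[0.02,-0.13,-0.006,0,-1],[0.03,-0.17,-0.008,0,-1],[0.04,-0.21,-0.01,0,-1],[0.045,-0.24,-0.014,0,-1],[0.045,-0.253,-0.014,0,-1],[0.045,-0.253,-0.014,0,-1]])

```text
clock: 2.5
tcp_pos: [0.4933, -0.3051, 0.3159]
orientation: [-0.001, 1.572, -0.003]
contact_force: [-0.2, 0.2, -0.4]
grip_width: 0.0852
```

Run:
```python
from h import *
o=get_obs();print(o['clock'],o['tcp_pos'],o['joints'].round(2))
go([.494,-.3035,.248],.004)
a=grab_frame("scene");b=grab_frame("top")
u=[int(x) for x in proj("scene",[.494,-.3035,.12])];v=[int(x) for x in proj("top",[.494,-.3035,.12])]
print(u,v)
A=a[u[1]-60:u[1]+50,u[0]-60:u[0]+60];B=b[v[1]-55:v[1]+55,v[0]-60:v[0]+60]
save('g1',np.hstack([A,B]),s=3.3)
```

```text
2.5 [ 0.49333271 -0.30512941  0.31594435] [ 0.05  0.46  0.52  1.9  -0.29  0.86  0.72]
 shift mm [67.9  1.8  0.8] turn -0.33
[165, 180] [341, 200]
```

View pics/g1.png

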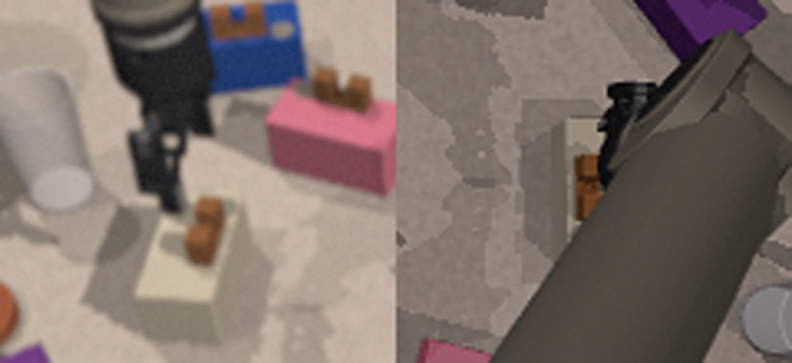

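The gripper is above the cleat, with the jaws spanning its 56 mm along world x. Descending and closing.

Call:
servo_tool(motion=[[0.02,0.002,0.001,0,-1],[0.04,0.002,0.001,0,-1],[0.058,0.002,0.001,0,-1],[0.066,0.002,0.001,0,-1],[0.067,0.002,0.001,0,-1],[0.067,0.002,0.001,0,-0.2],[0.067,0.002,0.001,0,-0.2]], force=40)

```text
clock: 3.3
tcp_pos: [0.4958, -0.3002, 0.25]
orientation: [-0.003, 1.57, 0.002]
contact_force: [0.2, 0.1, 0.0]
grip_width: 0.059
```

Call:
servo_tool(motion=[[0,0,0,0,0.2],[0,0,0,0,1],[0,0,0,0,1],[0,0,0,0,1],[0,0,0,0,1]], force=80)

```text
clock: 3.8
tcp_pos: [0.4961, -0.3001, 0.2507]
orientation: [-0.003, 1.569, 0.002]
contact_force: [-0.8, 1.3, 6.2]
grip_width: 0.0544
```

Run:
```python
from h import *
o=get_obs();print(o['clock'],o['tcp_pos'],o['contact_force'],o['moment'],o['grip_width'])
a=grab_frame("scene")
u=[165,180];A=a[120:230,105:225];save('g2',A,s=3.3)
```

```text
3.8 [ 0.49606218 -0.30009     0.25065132] [-0.81544681  1.32484063  6.2097279 ] [0.41952565 0.31543837 0.00470763] 0.05442237374618992
```

Call:
servo_tool(motion=[[-0.005,0,0,0,1],[-0.015,0,0,0,1],[-0.03,0,0,0,1],[-0.05,0,0,0,1],[-0.065,0,0,0,1],[-0.07,0,0,0,1],[-0.07,0,0,0,1]])

```text
clock: 4.55
tcp_pos: [0.4961, -0.3002, 0.3217]
orientation: [-0.004, 1.567, 0.002]
contact_force: [1.3, -0.2, -7.0]
grip_width: 0.0542
```

Run:
```python
from h import *
o=get_obs();print(o['clock'],o['tcp_pos'],o['contact_force'],o['moment'],o['grip_width'])
a=grab_frame("scene");b=grab_frame("top")
save('g3',np.hstack([a[110:220,105:225],b[145:255,285:405]]),s=3.3)
# target: board pose
t=np.array([.5277,-.0046]);th=1.397;ex=np.array([np.cos(th),np.sin(th)])
for x in(-.090,-.06,-.045): # loose-origin x in board; grip point at +.017
    p=t+ex*(x+.017+.001); go([*p,.33],th-np.pi/2,f'x{x} {p}')
```

```text
4.55 [ 0.49611944 -0.30015046  0.32166896] [ 1.28323755 -0.17412249 -7.03449644] [ 0.1303292   0.00397416 -0.01040067] 0.0541741824224248
x-0.09 [ 0.51524956 -0.07551535] shift mm [ -9.8 224.1  20.3] turn 10.16
x-0.06 [ 0.52043725 -0.04596729] shift mm [ -9.8 253.7  25.6] turn 10.16
x-0.045 [ 0.52303109 -0.03119326] shift mm [ -9.8 268.4  28.3] turn 10.16
```

View pics/g3.png

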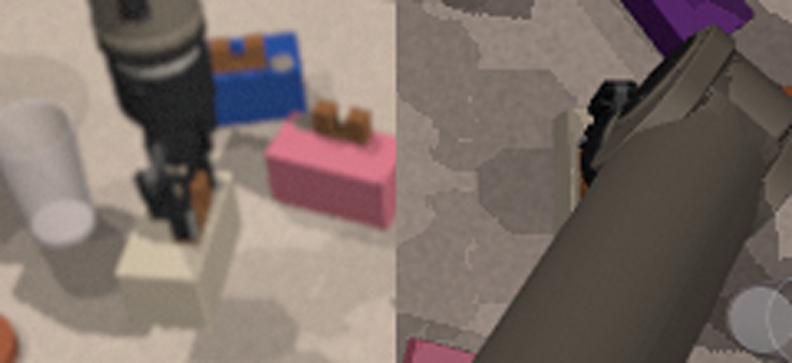

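The half is held level at 7 N, clear of the table. Moving it to just behind the fixed half.

Call:
servo_tool(motion=[[0,0.015,0.002,1,1],[0,0.05,0.005,3,1],[0,0.09,0.01,5,1],[0,0.13,0.014,7,1],[0,0.17,0.018,9,1],[0,0.205,0.022,10,1],[0,0.23,0.024,10,1],[0,0.245,0.025,10,1]])

```text
clock: 5.45
tcp_pos: [0.5198, -0.0516, 0.3192]
orientation: [0.132, 1.568, -0.131]
contact_force: [-0.3, 0.2, -6.9]
grip_width: 0.0544
```

Call:
servo_tool(motion=[[0,0.005,0,0,1],[0,0.005,0,0,1]])

```text
clock: 5.65
tcp_pos: [0.5205, -0.0457, 0.3185]
orientation: [0.13, 1.569, -0.13]
contact_force: [1.2, -0.4, -6.3]
grip_width: 0.0546
```

```bash
cat >> h.py <<'E'
BT=np.array([.5277,-.0046]);BTH=1.401
def inboard(p):
    d=np.array(p[:2])-BT;c,s=np.cos(BTH),np.sin(BTH);return np.array([c*d[0]+s*d[1],-s*d[0]+c*d[1]])
def bw(x,y,z=None):
    c,s=np.cos(BTH),np.sin(BTH);p=BT+[c*x-s*y,s*x+c*y];return [*p,z]
def st():
    o=get_obs();Rm=R.from_rotvec(o['orientation']).as_matrix();ib=inboard(o['tcp_pos'])
    print('t',round(o['clock'],2),'tcp in board',(ib*1e3).round(1),'z',(o['tcp_pos'][2]*1e3).round(1),'zyaw-b',(np.arctan2(Rm[1,2],Rm[0,2])-BTH+np.pi/2).round(4),'tilt',Rm[2,1:].round(4),'Fb',(inboard(np.array(o['contact_force'][:2])+BT)).round(2),o['contact_force'][2].round(2),'w',o['grip_width'].round(4))
E
python3 - <<'E'
from h import *
st(); a=grab_frame("scene"); u=proj("scene",[.52,-.04,.06]).astype(int);print(u)
save('g4',a[u[1]-70:u[1]+60,u[0]-80:u[0]+80],s=4.5)
go(bw(-.043,0,.2665),BTH-np.pi/2)
E
```

```text
Traceback (most recent call last):
  File "h.py", line 28, in st
    print('t',round(o['clock'],2),'tcp in board',(ib*1e3).round(1),'z',(o['tcp_pos'][2]*1e3).round(1),'zyaw-b',(np.arctan2(Rm[1,2],Rm[0,2])-BTH+np.pi/2).round(4),'tilt',Rm[2,1:].round(4),'Fb',(inboard(np.array(o['contact_force'][:2])+BT)).round(2),o['contact_force'][2].round(2),'w',o['grip_width'].round(4))
                                                                                                                                                                                                                                                                                           ^^^^^^^^^^^^^^^^^^^^^
AttributeError: 'float' object has no attribute 'round'
```

```bash
sed -i "s/o\['grip_width'\].round(4)/round(o['grip_width'],4)/" h.py
python3 - <<'E'
from h import *
st(); a=grab_frame("scene"); u=proj("scene",[.52,-.04,.06]).astype(int);print(u)
np.save('a4.npy',a);save('g4',a[u[1]-70:u[1]+60,u[0]-80:u[0]+80],s=4.5)
go(bw(-.043,0,.2665),BTH-np.pi/2)
E
```

```text
t 5.65 tcp in board [-41.7   0.1] z 318.5 zyaw-b 0.0042 tilt [ 0.0003 -0.0025] Fb [-0.19 -1.2 ] -6.27 w 0.0546
[255 208]
 shift mm [52.2 -0.   0.1] turn 0.14
```

View pics/g4.png

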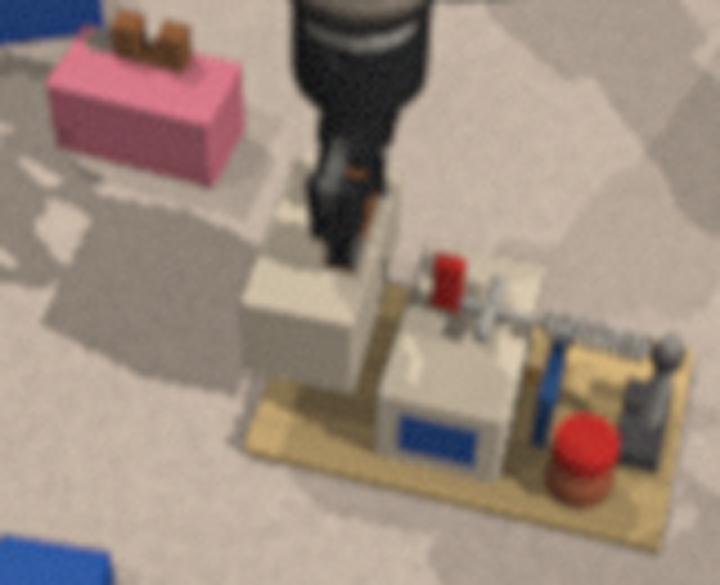

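The loose half hangs about 55 mm above the board, parallel to the fixed half (red handle at crop (447,280)). Lowering it.

Call:
servo_tool(motion=[[0.01,0,0,0,1],[0.025,0,0,0,1],[0.04,0,0,0,1],[0.046,0,0,0,1],[0.05,0,0,0,1],[0.052,0,0,0,1],[0.053,0,0,0,1],[0.053,0,0,0,1]])

```text
clock: 6.5
tcp_pos: [0.5205, -0.0471, 0.266]
orientation: [0.132, 1.568, -0.132]
contact_force: [-0.2, 0.7, -6.7]
grip_width: 0.0545
```

```bash
python3 -c "
from h import *
st()"
```

```text
t 6.5 tcp in board [-43.1  -0.1] z 266.0 zyaw-b 0.0023 tilt [-0.0001 -0.0013] Fb [0.65 0.27] -6.66 w 0.0545
```

Call:
servo_tool(motion=[[0.001,0,0,0,1],[0.002,0,0,0,1],[0.003,0,0,0,1],[0.003,0,0,0,1]])

```text
clock: 6.9
tcp_pos: [0.5205, -0.047, 0.263]
orientation: [0.131, 1.568, -0.131]
contact_force: [0.2, 0.7, -5.8]
grip_width: 0.0543
```

```bash
python3 -c "
from h import *
st()"
```

```text
t 6.9 tcp in board [-43.   -0.1] z 263.0 zyaw-b 0.0025 tilt [-0.0001 -0.0012] Fb [ 0.69 -0.04] -5.77 w 0.0543
```

Call:
servo_tool(motion=[[0.0005,0.001,0,0,1],[0.0005,0.002,0,0,1],[0.0005,0.003,0,0,1],[0.0005,0.004,0,0,1],[0.0005,0.005,0,0,1],[0.0005,0.006,0,0,1]])

```text
clock: 7.5
tcp_pos: [0.5218, -0.0413, 0.2627]
orientation: [0.132, 1.567, -0.132]
contact_force: [-1.3, 0.2, -3.1]
grip_width: 0.0543
```

```bash
python3 -c "
from h import *
st()"
```

```text
t 7.5 tcp in board [-37.1  -0.3] z 262.7 zyaw-b 0.0021 tilt [-0.0002 -0.0004] Fb [-0.05  1.29] -3.11 w 0.0543
```

Call:
servo_tool(motion=[[0,0.0005,0,0,1],[0,0.001,0,0,1],[0,0.0015,0,0,1],[0,0.002,0,0,1],[0,0.0025,0,0,1]])

```text
clock: 8.0
tcp_pos: [0.5222, -0.0388, 0.2627]
orientation: [0.132, 1.567, -0.132]
contact_force: [-0.9, -3.1, -3.4]
grip_width: 0.0543
```

```bash
python3 -c "
from h import *
st();a=grab_frame('scene');u=[255,208];save('g5',a[u[1]-40:u[1]+60,u[0]-50:u[0]+90],s=5)"
```

```text
t 8.0 tcp in board [-34.6  -0.3] z 262.7 zyaw-b 0.0021 tilt [-0.0003 -0.0004] Fb [-3.2   0.36] -3.45 w 0.0543
```

View pics/g5.png

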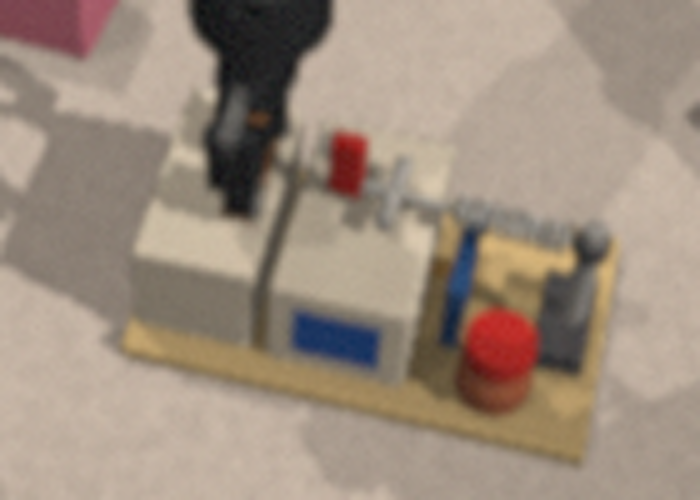

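The gap is narrow and parallel (crop x about 250–270), the front faces line up, and no contact yet; the −3 N is board friction. Continuing to ease it in.

Call:
servo_tool(motion=[[0,0.0005,0,0,1],[0,0.001,0,0,1],[0,0.0015,0,0,1],[0,0.002,0,0,1],[0,0.0025,0,0,1],[0,0.003,0,0,1]])

```text
clock: 8.65
tcp_pos: [0.5227, -0.0356, 0.2627]
orientation: [0.132, 1.567, -0.132]
contact_force: [-0.7, -3.9, -1.0]
grip_width: 0.0539
```

```bash
python3 -c "
from h import *
st()"
```

```text
t 8.65 tcp in board [-31.4  -0.3] z 262.7 zyaw-b 0.0022 tilt [-0.0002 -0.0004] Fb [-3.99  0.02] -0.99 w 0.0539
```

Call:
servo_tool(motion=[[0,0.0005,0,0,1],[0,0.001,0,0,1],[0,0.0015,0,0,1],[0,0.0015,0,0,1]])

```text
clock: 9.05
tcp_pos: [0.523, -0.034, 0.2627]
orientation: [0.131, 1.567, -0.131]
contact_force: [0.3, -3.4, -3.0]
grip_width: 0.0542
```

```bash
python3 -c "
from h import *
st()"
```

```text
t 9.05 tcp in board [-29.8  -0.3] z 262.7 zyaw-b 0.0024 tilt [-0.     -0.0004] Fb [-3.28 -0.88] -3.01 w 0.0542
```

Call:
servo_tool(motion=[[0,0.0005,0,0,1],[0,0.001,0,0,1],[0,0.001,0,0,1]])

```text
clock: 9.35
tcp_pos: [0.5232, -0.0329, 0.2627]
orientation: [0.131, 1.567, -0.131]
contact_force: [-0.7, -2.1, -2.5]
grip_width: 0.0544
```

Call:
servo_tool(motion=[[0,0.0005,0,0,1],[0,0.001,0,0,1],[0,0.001,0,0,1]])

```text
clock: 9.65
tcp_pos: [0.5234, -0.0318, 0.2627]
orientation: [0.131, 1.567, -0.131]
contact_force: [-1.0, -2.1, -2.7]
grip_width: 0.0539
```

```bash
python3 -c "
from h import *
st()"
```

```text
t 9.65 tcp in board [-27.5  -0.3] z 262.7 zyaw-b 0.0026 tilt [ 0.0002 -0.0004] Fb [-2.29  0.62] -2.72 w 0.0539
```

Call:
servo_tool(motion=[[0,0.0005,0,0,1],[0,0.001,0,0,1],[0,0.001,0,0,1]])

```text
clock: 9.95
tcp_pos: [0.5236, -0.0307, 0.2627]
orientation: [0.131, 1.567, -0.131]
contact_force: [-0.4, -1.6, -3.1]
grip_width: 0.0546
```

Call:
servo_tool(motion=[[0,0.0005,0,0,1],[0,0.001,0,0,1],[0,0.001,0,0,1]])

```text
clock: 10.25
tcp_pos: [0.5238, -0.0295, 0.2627]
orientation: [0.131, 1.567, -0.131]
contact_force: [-0.7, -2.0, -2.3]
grip_width: 0.0542
```

```bash
python3 -c "
from h import *
st();a=grab_frame('scene');u=[255,208];save('g6',a[u[1]-40:u[1]+60,u[0]-50:u[0]+90],s=5)"
```

```text
t 10.25 tcp in board [-25.2  -0.4] z 262.7 zyaw-b 0.003 tilt [ 0.0004 -0.0003] Fb [-2.04  0.32] -2.31 w 0.0542
```

View pics/g6.png

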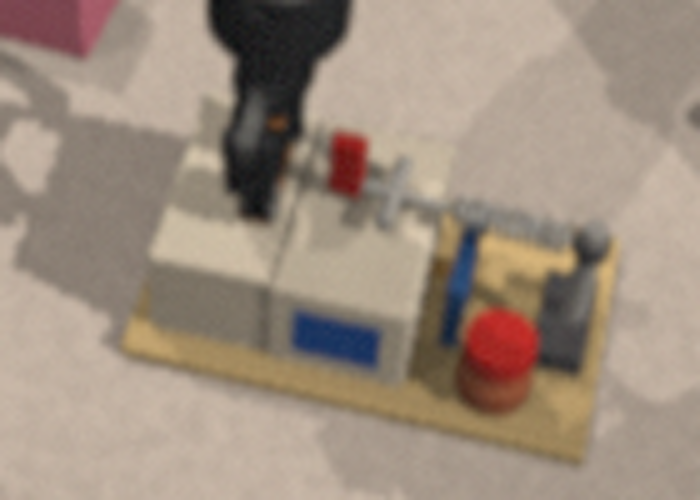

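Almost closed: only a thin dark seam line remains (crop (270,300)). Continuing in half-millimetre steps.

Call:
servo_tool(motion=[[0,0.0005,0,0,1],[0,0.0007,0,0,1],[0,0.0007,0,0,1]])

```text
clock: 10.6
tcp_pos: [0.5238, -0.0292, 0.2627]
orientation: [0.131, 1.567, -0.131]
contact_force: [-1.1, -3.6, -1.9]
grip_width: 0.0546
```

Call:
servo_tool(motion=[[0,0.0005,0,0,1],[0,0.0007,0,0,1],[0,0.0007,0,0,1]])

```text
clock: 10.9
tcp_pos: [0.5238, -0.0291, 0.2627]
orientation: [0.132, 1.567, -0.133]
contact_force: [-1.1, -5.7, -1.2]
grip_width: 0.0546
```

```bash
python3 -c "
from h import *
st()"
```

```text
t 10.9 tcp in board [-24.8  -0.3] z 262.7 zyaw-b 0.0015 tilt [-0.0005 -0.0003] Fb [-5.82  0.1 ] -1.2 w 0.0546
```

Contact: the tool stopped at board x −24.8 mm and the force rose to 5.8 N. Releasing and lifting off.

Call:
servo_tool(motion=[[0,0,0,0,0.2],[0,0,0,0,-0.3],[0,0,0,0,-1],[0,0,0,0,-1],[0,0,0,0,-1]], force=20)

```text
clock: 11.4
tcp_pos: [0.5242, -0.0283, 0.263]
orientation: [0.131, 1.566, -0.131]
contact_force: [-0.1, 0.0, -0.3]
grip_width: 0.0858
```

Call:
servo_tool(motion=[[-0.01,0,0,0,-1],[-0.035,0,0,0,-1],[-0.07,0,0,0,-1],[-0.095,0,0,0,-1],[-0.1,0,0,0,-1],[-0.1,-0.04,0.03,0,-1],[-0.1,-0.08,0.06,0,-1],[-0.1,-0.1,0.08,0,-1]])

```text
clock: 12.2
tcp_pos: [0.5868, -0.1437, 0.3632]
orientation: [0.132, 1.566, -0.134]
contact_force: [-1.0, -0.5, 1.3]
grip_width: 0.0851
```

Run:
```python
from h import *
st();b=grab_frame("top");a=grab_frame('scene');np.save('b7.npy',b);np.save('a7.npy',a)
save('g7',np.hstack([b[150:240,170:280],a[165:255,210:320]]),s=3.6)
```

```text
t 12.2 tcp in board [-127.1  -81.8] z 363.2 zyaw-b 0.0003 tilt [-0.0011  0.0012] Fb [-0.64  0.93] 1.28 w 0.0851
```

View pics/g7.png

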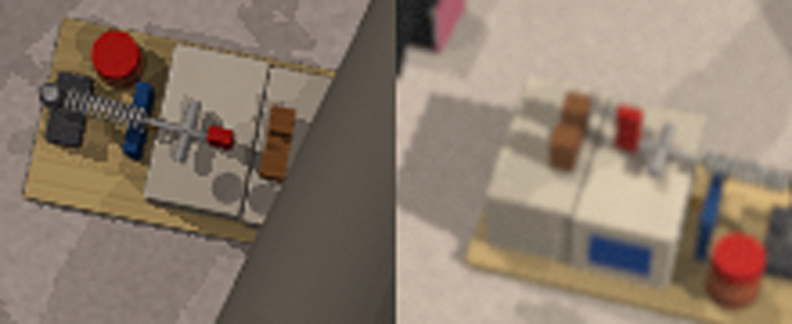

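The halves meet and the cleat stands free in line with the spring. Crop pixels: cleat (278,143), red handle (221,137), crossbar (187,130). Measuring the handle and cleat.

Run:
```python
from m import *
b=np.load('b7.npy');a=np.load('a7.npy');g=cv2.cvtColor(b,cv2.COLOR_RGB2GRAY)
cv=lambda p,off:(np.array(p)+.5)/3.6-.5+np.array(off)
for n,p,z in[('cleatTL',(274,107),.114),('TR',(295,108),.114),('BR',(281,180),.114),('BL',(260,178),.114),('slot',(278,143),.114),('bar',(187,130),.101)]:
    print(n,(inboard(ray('top',*cv(p,(170,150)),z))*1e3).round(1))
for cam,im,box in(('top',b,(150,240,170,280)),('scene',a,(165,255,210,320))):
    hs=cv2.cvtColor(im,cv2.COLOR_RGB2HSV);m=(((hs[...,0]<6)|(hs[...,0]>174))&(hs[...,1]>180)).astype('uint8')
    n,l,s,c=cv2.connectedComponentsWithStats(m)
    for i in range(1,n):
        if s[i,4]>12: print(cam,c[i],s[i],[(inboard(ray(cam,*c[i],z))*1e3).round(1) for z in(.11,.13)])
# triangulated prediction of handle at board (.014,0,.110)
for y in(0,):
  print(proj('top',bw(.014,0,.12)),proj('scene',bw(.014,0,.11)))
go(bw(.014,0,.40),BTH-np.pi/2)
```

```text
cleatTL [-21.5 -23.7]
TR [-38.  -26.1]
BR [-38.1  32.3]
BL [-21.5  33.9]
slot [-30.1   3.9]
bar [43.4  6.1]
top [201.7260274  164.94520548] [195 159  14  13 146] [array([110.4, -40.8]), array([107.7, -37.6])]
top [230.6969697  187.60606061] [228 185   7   6  33] [array([16.2,  7.4]), array([15.1,  9.7])]
scene [273.95555556 200.15555556] [272 196   5  10  45] [array([15.4,  5.8]), array([ 18. , -11.1])]
scene [304.69281046 236.73856209] [298 230  14  14 153] [array([118.4, -92.5]), array([ 118.2, -106.7])]
[231.85143746 184.77203578] [273.01527702 201.57393983]
 shift mm [-37.5 141.3 -82.5] turn -0.13
```

Run:
```python
from m import *
cv=lambda p:(np.array(p)+.5)/3.6-.5+np.array((170,150))
I=lambda p,z:(inboard(ray('top',*cv(p),z))*1e3).round(1)
for n,p,z in[('boardTL',(68,17),.012),('BL',(24,200),.012),('fTL',(177,44),.082),('fTR',(268,66),.082),('fBR',(243,217),.082),('fBL',(145,200),.082),('lTL',(271,68),.082),('lBL',(246,219),.082),('post',(48,93),.11)]: print(n,I(p,z))
b=np.load('b7.npy');save('g8',b[160:222,195:265],s=8)
```

```text
boardTL [170.7 -81. ]
BL [174.4  81.3]
fTL [ 67. -64.]
fTR [ -9.4 -60.5]
fBR [-13.4  64.5]
fBL [66.8 66.2]
lTL [-12.1 -59.4]
lBL [-16.1  65.6]
post [156.6  -0.5]
```

View pics/g8.png

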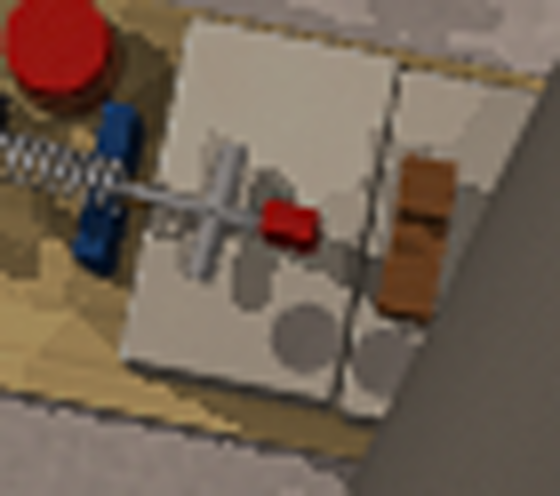

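Loose and fixed edges are flush in the image. The handle is at crop (290,226), about 3 mm to +y of the cleat midline. Moving over the handle now.

Call:
servo_tool(motion=[[0,0.035,-0.02,0,-1],[0,0.075,-0.045,0,-1],[0.01,0.11,-0.065,0,-1],[0.02,0.135,-0.08,0,-1],[0.033,0.142,-0.085,0,-1],[0.033,0.142,-0.085,0,-1]])

```text
clock: 12.9
tcp_pos: [0.5261, 0.0129, 0.3278]
orientation: [0.13, 1.57, -0.133]
contact_force: [-0.3, -0.5, -0.5]
grip_width: 0.0853
```

Run:
```python
from h import *
st();a=grab_frame('scene');save('g9',a[145:235,220:330],s=6)
go(bw(.015,.0025,.267),BTH-np.pi/2)
```

```text
t 12.9 tcp in board [17.   4.6] z 327.8 zyaw-b 0.0023 tilt [-0.0023 -0.0027] Fb [-0.51  0.25] -0.51 w 0.0853
 shift mm [61.9 -0.4  0.9] turn 0.0
```

View pics/g9.png

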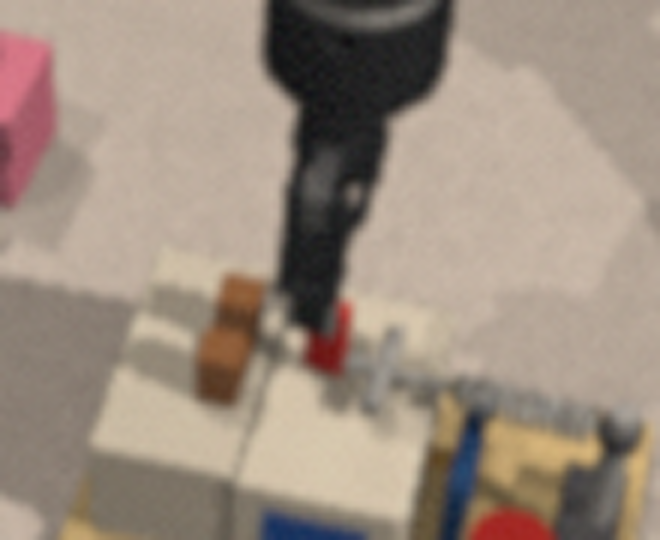

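The fingertips sit over the red handle (crop (330,340)). Descending and gripping.

Call:
servo_tool(motion=[[0.015,-0.001,0.001,0,-1],[0.035,-0.001,0.001,0,-1],[0.053,-0.001,0.001,0,-1],[0.06,-0.001,0.001,0,-1],[0.06,-0.001,0.001,0,-1],[0.06,-0.001,0.001,0,-0.3],[0.06,-0.001,0.001,0,0.1]], force=25)

```text
clock: 13.65
tcp_pos: [0.5282, 0.0098, 0.2697]
orientation: [0.132, 1.566, -0.135]
contact_force: [0.5, -0.6, 0.0]
grip_width: 0.0588
```

Call:
servo_tool(motion=[[0,0,0,0,0.4],[0,0,0,0,1],[0,0,0,0,1],[0,0,0,0,1],[0,0,0,0,1],[0,0,0,0,1]], force=60)

```text
clock: 14.25
tcp_pos: [0.5288, 0.0096, 0.2701]
orientation: [0.133, 1.564, -0.136]
contact_force: [3.7, -0.3, -0.1]
grip_width: 0.0114
```

Run:
```python
from h import *
st();a=grab_frame('scene');save('g10',a[145:235,220:330],s=6)
```

```text
t 14.25 tcp in board [14.2  1.3] z 270.1 zyaw-b -0.0013 tilt [-0.0018  0.0029] Fb [ 0.28 -3.67] -0.13 w 0.0114
```

View pics/g10.png

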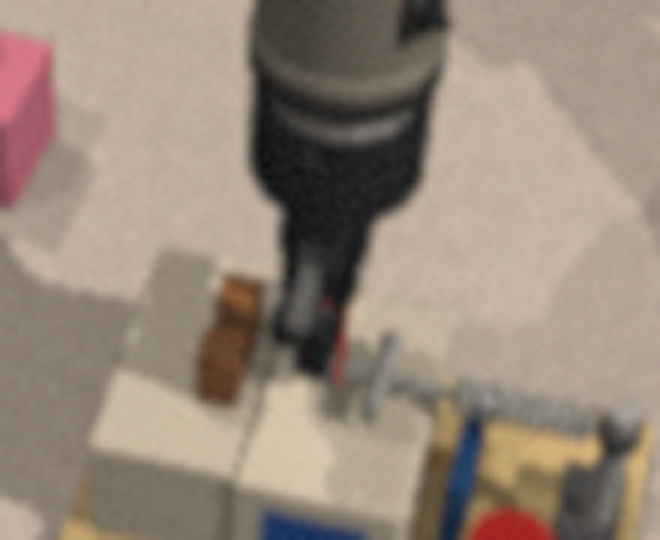

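The handle is gripped (opening 11.4 mm). All 12 picture views are used, so I work from numbers from here. First lifting the hook about its post.

Call:
servo_tool(motion=[[-0.006,0,0,0,1],[-0.014,0,0,0,1],[-0.022,0,0,0,1],[-0.03,0.001,0,0,1],[-0.038,0.001,0,0,1],[-0.043,0.001,0.001,0,1],[-0.043,0.001,0.001,0,1]], force=70)

```text
clock: 15.0
tcp_pos: [0.53, 0.0108, 0.3138]
orientation: [0.133, 1.563, -0.135]
contact_force: [3.8, 0.4, -4.1]
grip_width: 0.0109
```

```bash
python3 -c "
from h import *
st()"
```

```text
t 15.0 tcp in board [15.6  0.3] z 313.8 zyaw-b -0.0005 tilt [-0.001   0.0033] Fb [ 1.06 -3.63] -4.08 w 0.0109
```

Call:
servo_tool(motion=[[0,-0.006,0.0005,0,1],[0,-0.014,0.0005,0,1],[0,-0.022,0.0005,0,1],[0,-0.03,0.0005,0,1],[0,-0.038,0.0005,0,1],[0,-0.046,0.0005,0,1],[0,-0.053,0.0005,0,1],[0,-0.058,0.0005,0,1]])

```text
clock: 15.8
tcp_pos: [0.5207, -0.0451, 0.3139]
orientation: [0.135, 1.564, -0.131]
contact_force: [4.3, 9.9, 0.8]
grip_width: 0.0108
```

```bash
python3 -c "
from h import *
st()"
```

```text
t 15.8 tcp in board [-41.1   0. ] z 313.9 zyaw-b 0.0004 tilt [0.0027 0.0025] Fb [10.45 -2.57] 0.8 w 0.0108
```

Call:
servo_tool(motion=[[0,-0.006,0.0003,0,1],[0,-0.013,0.0003,0,1],[0,-0.02,0.0003,0,1],[0,-0.027,0.0003,0,1],[0,-0.034,0.0003,0,1],[0,-0.039,0.0003,0,1],[0,-0.039,0.0003,0,1]])

```text
clock: 16.5
tcp_pos: [0.5145, -0.0808, 0.3135]
orientation: [0.138, 1.566, -0.125]
contact_force: [4.6, 14.4, -1.8]
grip_width: 0.0106
```

```bash
python3 -c "
from h import *
st()
a=grab_frame('scene');b=grab_frame('top');np.save('a11.npy',a);np.save('b11.npy',b)
for cam,im in(('top',b),('scene',a)):
    hs=cv2.cvtColor(im,cv2.COLOR_RGB2HSV);m=(((hs[...,0]<6)|(hs[...,0]>174))&(hs[...,1]>180)).astype('uint8')
    n,l,s,c=cv2.connectedComponentsWithStats(m)
    for i in range(1,n):
        if s[i,4]>5: print(cam,c[i].round(1),s[i])
"
```

```text
t 16.5 tcp in board [-77.4   0.1] z 313.5 zyaw-b 0.0021 tilt [0.0086 0.0005] Fb [14.95 -2.13] -1.85 w 0.0106
top [201.8 165.1] [196 159  13  13 140]
scene [304.7 236.9] [298 230  14  15 151]
```

Stretch is about 98 mm by both geometry and force (15 N), and the bar has cleared the cleat's back by roughly 8 mm. Lowering, with the neck going into the slot.

Call:
servo_tool(motion=[[0.005,-0.001,0,0,1],[0.01,-0.002,0,0,1],[0.015,-0.003,0,0,1],[0.02,-0.003,0,0,1],[0.024,-0.003,0,0,1],[0.024,-0.003,0,0,1]])

```text
clock: 17.2
tcp_pos: [0.5145, -0.0799, 0.289]
orientation: [0.14, 1.567, -0.118]
contact_force: [4.1, 12.3, -0.1]
grip_width: 0.0106
```

```bash
python3 -c "
from h import *
st()"
```

```text
t 17.2 tcp in board [-76.5   0.3] z 289.0 zyaw-b 0.0054 tilt [ 0.014  -0.0014] Fb [12.84 -1.95] -0.14 w 0.0106
```

Call:
servo_tool(motion=[[0,-0.003,0,0,1],[0.004,-0.006,0,0,1],[0.008,-0.007,0,0,1],[0.012,-0.007,0,0,1],[0.016,-0.007,0,0,1],[0.019,-0.007,0,0,1],[0.019,-0.007,0,0,1]])

```text
clock: 17.9
tcp_pos: [0.5139, -0.0835, 0.2696]
orientation: [0.142, 1.568, -0.112]
contact_force: [4.6, 11.9, -0.1]
grip_width: 0.0107
```

```bash
python3 -c "
from h import *
st()"
```

```text
t 17.9 tcp in board [-80.2   0.3] z 269.6 zyaw-b 0.0079 tilt [ 0.0191 -0.0028] Fb [12.47 -2.51] -0.14 w 0.0107
```

Call:
servo_tool(motion=[[0,0.001,0,0,1],[0,0.002,0,0,1],[0,0.002,0,0,1]])

```text
clock: 18.2
tcp_pos: [0.514, -0.0817, 0.2697]
orientation: [0.143, 1.569, -0.112]
contact_force: [2.3, 4.2, 1.6]
grip_width: 0.011
```

```bash
python3 -c "
from h import *
st()"
```

```text
t 18.2 tcp in board [-78.3   0.4] z 269.7 zyaw-b 0.0075 tilt [ 0.0197 -0.0032] Fb [ 4.54 -1.54] 1.59 w 0.011
```

Call:
servo_tool(motion=[[0,0.001,0,0,1],[0,0.001,0,0,1]])

```text
clock: 18.4
tcp_pos: [0.514, -0.0814, 0.2698]
orientation: [0.143, 1.568, -0.113]
contact_force: [1.8, -0.1, 0.9]
grip_width: 0.0111
```

```bash
python3 -c "
from h import *
st()"
```

```text
t 18.4 tcp in board [-78.1   0.5] z 269.8 zyaw-b 0.0066 tilt [ 0.0189 -0.0031] Fb [ 0.18 -1.8 ] 0.87 w 0.0111
```

The tool force fell from 12.5 N to 0.2 N as the bar came up to the cleat at the expected stretch, so the cleat now carries the spring. I'll hold briefly, then open gently.

Call:
servo_tool(motion=[[0,0,0,0,1],[0,0,0,0,1],[0,0,0,0,0.6],[0,0,0,0,0.4],[0,0,0,0,0.2],[0,0,0,0,0],[0,0,0,0,0],[0,0,0,0,0]])

```text
clock: 19.2
tcp_pos: [0.5139, -0.0815, 0.2697]
orientation: [0.143, 1.569, -0.113]
contact_force: [-0.7, -0.5, 0.2]
grip_width: 0.0429
```

```bash
python3 -c "
from h import *
st()"
```

```text
t 19.2 tcp in board [-78.1   0.6] z 269.7 zyaw-b 0.0066 tilt [ 0.0188 -0.0033] Fb [-0.6   0.57] 0.21 w 0.0429
```

Free of the handle. I'll lift straight up, move away, and check the hook and halves numerically from the images.

Call:
servo_tool(motion=[[-0.015,0,0,0,0],[-0.04,0,0,0,0],[-0.08,0,0,0,0],[-0.11,0,0,0,0],[-0.11,-0.04,0.0,0,0],[-0.11,-0.09,0.0,0,0],[-0.11,-0.14,0.0,0,0],[-0.11,-0.17,0.0,0,0]])

```text
clock: 20.0
tcp_pos: [0.4848, -0.255, 0.3769]
orientation: [0.145, 1.568, -0.117]
contact_force: [-0.5, 0.9, 0.1]
grip_width: 0.0428
```

Run:
```python
from h import *
st();a=grab_frame('scene');b=grab_frame('top');np.save('a12.npy',a);np.save('b12.npy',b)
def cc(m,lo):
    n,l,s,c=cv2.connectedComponentsWithStats(m.astype('uint8'));return [(c[i].round(1),s[i]) for i in range(1,n) if s[i,4]>lo]
for cam,im,box in(('top',b,(150,245,170,300)),('scene',a,(150,255,200,330))):
    hs=cv2.cvtColor(im,cv2.COLOR_RGB2HSV).astype(int);k=np.zeros(hs.shape[:2],bool);k[box[0]:box[1],box[2]:box[3]]=1
    red=k&((hs[...,0]<6)|(hs[...,0]>174))&(hs[...,1]>180)
    brown=k&(hs[...,0]>=7)&(hs[...,0]<=14)&(hs[...,1]>140)
    for nm,m in(('red',red),('brown',brown)):
        for c,s in cc(m,8): print(cam,nm,c,s,[(inboard(ray(cam,*c,z))*1e3).round(1) for z in(.103,.11,.13)])
    # expected handle pixels if hooked (board x=-73, y=0..5) 
    print(cam,'pred handle',proj(cam,bw(-.0725,0,.12)),proj(cam,bw(-.0725,0,.11)))
```

```text
t 20.0 tcp in board [-254.1    0. ] z 376.9 zyaw-b 0.0031 tilt [ 0.0174 -0.0026] Fb [0.78 0.66] 0.14 w 0.0428
top red [201.8 165. ] [196 159  13  14 142] [array([111.1, -41.8]), array([110.2, -40.7]), array([107.5, -37.5])]
top red [261.  192.2] [258 190   7   6  34] [array([-71.3,   2.8]), array([-71.2,   3.6]), array([-70.8,   6.1])]
top brown [204.8 170.6] [196 164  14  11  32] [array([ 99.3, -27.4]), array([ 98.5, -26.4]), array([ 96. , -23.5])]
top brown [247.3 183.9] [244 179   8  10  62] [array([-28.1, -13.2]), array([-28.2, -12.3]), array([-28.6,  -9.6])]
top brown [245.1 195.1] [242 191   7   9  56] [array([-28.2,  19.8]), array([-28.3,  20.6]), array([-28.6,  22.7])]
top pred handle [261.83760109 190.63077471] [261.68865549 191.0450648 ]
scene red [243.9 195. ] [242 190   5  11  48] [array([-72.3,   7.1]), array([-70.6,   1.2]), array([-65.7, -15.5])]
scene red [304.7 236.9] [298 230  14  14 155] [array([118.5, -88. ]), array([118.5, -93. ]), array([ 118.3, -107.2])]
scene brown [213.2 150.5] [210 150   7   2  10] [array([-219.2,  161.9]), array([-216.1,  154.6]), array([-207.3,  133.8])]
scene brown [258.2 201. ] [254 192  10  19 100] [array([-27.5,  -3.5]), array([-26.2,  -9.2]), array([-22.5, -25.6])]
scene brown [303.  245.8] [296 240  15  10  72] [array([ 118.8, -116. ]), array([ 118.8, -120.7]), array([ 118.6, -134.1])]
scene pred handle [243.10605333 192.83377705] [243.12823286 195.17572676]
```

Both views put the handle at board x −71 mm, y about 4 mm by the camera. That is midway between the prongs (−12 and +21 mm), 43 mm behind the cleat's centre as designed, and at the right height. Handing in.

```bash
python3 -c "
from h import *
print(hand_in())"
```

```text
the job is handed in; nothing more can be done
None
```

The mould is closed and the spring is hooked over the cleat. I handed the job in at about 20 s on the clock; `hand_in` reports no verdict.

**What I did:**
- **Loose half:** I gripped the white half by its cleat, set it on the board and slid it up to the fixed half. Contact was at about 6 N, then I let go.
- **Spring:** I lifted the hook by its red handle and pulled it over the cleat to about 98 mm stretch. I lowered the neck into the slot and eased the bar forward until the cleat took the load. The force on the tool fell from 12.5 N to about 0 while I still held the handle. Then I released it and moved clear.

**Last checks:**
- **Hook position:** in the top view the handle sits 43 mm behind the cleat's centre, as it should. It is midway between the prongs, and the scene view shows it at the right height.
- **Loose half's yaw:** the two prongs line up with the board's y axis to about 0.003 rad.
- **Flush faces:** the halves were flush in the image I took after letting go of the loose half. I did not view another picture after hooking, because the 12 views were used up.

**What disagreed:**
- **Sideways offset:** the camera puts the cleat and handle 4 mm to +y of the board's centreline, while the arm's own position puts them at about 0. Both are inside the 6 mm limit.
- **Spring force:** just before the bar touched the cleat, the measured force was about 1.2 N below what the stretch implied.
- **Bystanders:** the jar's red lid stayed within about 1 mm; I did not re-measure the others.

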